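# Feed a wooden rung through the self-closing flap of a drilling-jig lane

## Robot

A 7-joint arm with a two-finger parallel gripper is mounted at the origin on the work surface. World frame = base frame: x ahead of the robot, y to its left, z up, the work surface at z = 0. Lengths are in m, angles in rad, forces in N, time in s.
With the tool pointing down it reaches from about 0.4 to 0.925 m from the base axis. Payload 5.6 kg.
Tool frame: the origin (TCP) lies at the very end of the fingers, on their centre line; the grasp point (between the pads) lies 19 mm behind it; z points along the fingers, y is the line along which they close (so a half turn about z gives the same grasp; the last joint's range is limited). The gripper opens to 85 mm and grips with 20 to 120 N. Pads are 22 mm wide; open, the fingers measure 114 mm over their backs; the gripper's body (76 mm by 85 mm) begins 54 mm behind the grasp point. The pads swing forward as they close: fully open they stand 13 mm farther back than shut.
Start: joints at [1.268, 0.468, -0.012, 1.603, 0.006, 1.071, -0.056], TCP at [0.167, -0.628, 0.231] pointing down, gripper open.
Joint ranges: [-2.53, 2.53], [-0.31, 2.02], [-1.57, 1.55], [0.28, 2.44], [-1.29, 4.43], [0.15, 1.84], [-2.92, 2.92]. Speed limits (rad/s): [2.57, 2.57, 3.14, 3.14, 3.14, 3.14, 3.14].

## Interface

Orientations are given as a rotation vector (axis times angle).
In Python, from plant import ctrl gives the robot as it stands.
- The arm moves only by the tool apply_moves, never from a script. Its argument "commands" is text: rows parted by semicolons, each of 5 numbers parted by spaces: the closure, from -1 (fully open) to 1 (shut), then the shift along the world's x, y, z in units of 0.5 m (1.0 is 0.5 m), then the turn about the world's z in units of 60 degrees (1.0 is 60 degrees). A call has 1 to 10 rows; each row is the pose to reach, as a shift and turn from the pose commanded when the call began; what a row does not reach only later rows make up. A row lasts 1/8 s, in which the tool goes at most 62.5 mm and 10.7 degrees, less where a joint would pass 70% of its speed; a pose out of reach is approached as far as the arm can. A call with a number of a shift or a turn outside -1 to 1 is refused whole. A call with a gripper value outside its range is refused whole. The fingers move at their own pace and stop on an object; the grip force is fixed at half the most. Time passes only in rows, so rows that repeat a pose let the fingers close. It gives the time, the measured TCP pose, the force, the opening and the grip force at its end, in the units of the state.
- ctrl.sense(): the state, without advancing time (a new reading comes with each control period).
- ctrl.read_camera(name): name is "side" or "top" or "wrist"; returns a dict with "image" (400x640x3 uint8, blue, green, red), "intrinsics" (3x3 intrinsics, pixels), "k1" (the pictures are not rectified: a ray, as slopes to the right and down, at radius r is drawn at 1 + k1 r^2 times it, then the intrinsics apply), "rvec" (rotation vector, rad) and "tvec" (3), from world to camera coordinates, as OpenCV has them; the wrist camera has in their place "hand_eye" (4x4, takes a point from camera to tool coordinates, whose origin is the TCP and whose axes are the flange's). Camera axes: x right, y down, z forward; pixel columns grow to the right and rows downward; lengths in m; the calibration is good to about 2 mm. A picture is of the moment at which its call begins: read the wrist's pose just before it. There is no depth.
- ctrl.close_job(): hands the job in; it is judged then, once.
Trained networks look in a picture, given as the dict that the camera call returned (one of the last four; its "shot" number tells which), for a name from the list of things; names that differ only in an ending like _2 or _b are one class to them, and where a whole thing is asked for, a point or a joint stands for the part that bears it (a point fixed in the world has none). Each returns a list of dicts, best first, with "p" (0 to 1); they miss things now and then, are a little off and sometimes report something else, mostly with a low value. They report only what shows in the picture. A call takes as long as a camera call. They do not tell look-alikes from the thing itself.
- ctrl.look_for(picture, thing): "pixel" ([column, row] in pixels, amid what is visible of it).
- ctrl.outline_of(picture, thing): "pixels" (400x640 bool, what is visible of it) and "pixel" ([column, row] in pixels, amid what is visible of it).
The state is a dict: "clock": time; "q": joint angles; "qvel": joint speeds; "effort": joint torques, N m; "eef_pos": TCP position; "eef_rot": TCP orientation; "ft_force": force on the tool from outside, world axes, zero at the start; "wrist_torque": the same for the moment, N m; "width": finger opening in m; "grip_force": force on a finger pad.
Only numpy, scipy, OpenCV 4.12 (cv2) and the standard library are available. Lean on these libraries where they do the work, as an engineer would, in place of code of your own. Each camera call takes 0.05 s, during which the arm holds its last target. There are 200 camera calls.

## Task

Feed the wooden rung into the jig: with the fingertips, push it along its lane so that it opens the yellow flap, and slide it on until the whole rung is far enough past the flap for the flap to swing shut behind it. Then take the fingers out and let the flap fall fully shut. Only push the rung, never lift it, and leave the jar, the steel offcut and the wrench where they are.

Things in the scene. Friction and masses are not known exactly. Their poses are not given: they have to be found in the camera images.
- lane: Fixed blue and steel infeed lane, 450 mm long (local x -235 to +215 mm). Origin on the table, on the centre line under the shut flap. Local x = feed direction (outside negative, inside positive), z up. Level floor 40 mm above the table; two rails guide the rung: 44 mm apart inside, 6 mm thick, 14 mm higher than the floor. Open above all along, at the flap too: downward fingers can pass.
- gateway (a point): Middle of the gateway at the flap line (local x = 0), on the lane floor, 40 mm above the table. Above the rails the passage is 62 mm wide, between the leaning hinge pin (local y = -37 mm) and the square blue closing post (local y = +37 mm). The posts are 78 mm high above the table and the open flap's top edge rises to 86 mm: closed fingers pass, the gripper's body and knuckles must stay higher.
- end_stop (a point): Middle of the inner face of the blue end stop across the lane, on the lane floor, at local x = 200 mm: a rung pushed against it has its rear end at local x = 80 mm, clear of the flap.
- flap (a joint): Opening angle (rad) of the yellow steel flap: 0 = shut across the lane, 1.5 = fully open, swung inwards (lane +x). It does not open outwards. Leaf 100 g, 4 x 62 x 20 mm, lower edge 16 mm above the lane floor, side-hung on a leaning pin, so it falls shut by its own weight in under a second once free (opening: under 1 N). It shuts only if the rung's rear end is past local x = 65 mm.
- flap_tip (a point): Upper free corner of the flap, 67 mm from the hinge pin, 76 mm above the table when shut.
- rung_center (a point): Centre of the varnished wooden rung, a solid cylinder of 36 mm diameter and 120 mm length, about 0.09 kg, with square ends. It lies along the lane on the lane floor, outside the flap, its axis 18 mm above the floor (58 mm above the table); its ends are 60 mm from the centre along the lane. It may roll about its own axis.
- jar: Bystander: amber glass jar with red lid, 60 mm diameter, 85 mm high, standing on the table. Origin at the centre of its underside.
- offcut: Bystander: bare steel plate, 60 x 90 x 10 mm, flat on the table. Origin at the centre of its underside.
- wrench: Bystander: steel wrench 170 mm long, lying flat on the table, along its own x. Origin at the middle of its underside.
Things that resemble listed ones, but are neither listed nor needed, are in the scene too. What is meant by the part that bears rung_center is not purple, and is the larger of those in its own colour.

How it is judged:
By the outcome, as a careful person would: the job done as asked, in the order asked, and still so for the second after the job is handed in, with the robot touching nothing.
It also fails if it takes over 38 s, if anything falls off the work surface, if the arm or the gripper's body presses on something with over 40 N, if the wrist force passes 120 N, or if a joint passes its speed limit or range.

## Working session

There is one attempt and no reset: what is moved stays moved. The work goes in short steps, Python scripts to look and compute and a tool call to move; the robot and the scene stay as the last step left them, time stands still between calls to the robot, and variables do not carry over. Pictures are saved under pics/ and viewed, at most 10 in all, crops included, and the job is handed in when it is done.

Besides the shell and the picture viewer there is one more tool, called by a JSON object that holds its "fn" and its "kwargs", one argument or row to a line. apply_moves: Moves the arm, as the interface text tells. Shifts and turns lie within -1 to 1; 1 stands for 0.5 m of shift or 60 degrees of turn. Its arguments: {"type":"object","properties":{"commands":{"type":"string"}},"required":["commands"]}

```bash
mkdir -p pics
cat > h.py <<'E'
import numpy as np,cv2
from plant import ctrl
def cam(n):
    s=ctrl.sense(); p=ctrl.read_camera(n)
    if n=='wrist':
        T=np.eye(4);T[:3,:3]=cv2.Rodrigues(np.array(s['eef_rot'],float))[0];T[:3,3]=s['eef_pos']
        M=T@np.array(p['hand_eye']);p['R']=M[:3,:3];p['C']=M[:3,3]
    else:
        R=cv2.Rodrigues(np.array(p['rvec'],float))[0];p['R']=R.T;p['C']=-R.T@np.array(p['tvec'],float).ravel()
    return p
def ray(p,px):
    u=cv2.undistortPoints(np.array([[px]],float),np.array(p['intrinsics']),np.array([p['k1'],0,0,0,0.]))[0,0]
    return p['R']@np.array([u[0],u[1],1.])
def atz(p,px,z):
    d=ray(p,px);return p['C']+d*(z-p['C'][2])/d[2]
def tri(obs):
    A=np.zeros((3,3));b=np.zeros(3)
    for p,px in obs:
        d=ray(p,px);d/=np.linalg.norm(d);P=np.eye(3)-np.outer(d,d);A+=P;b+=P@p['C']
    return np.linalg.solve(A,b)
def proj(p,X):
    R=p['R'].T
    return cv2.projectPoints(np.array(X,float).reshape(-1,3),cv2.Rodrigues(R)[0],-R@p['C'],np.array(p['intrinsics']),np.array([p['k1'],0,0,0,0.]))[0][:,0]
E
python3 - <<'E'
from h import *
np.set_printoptions(precision=4,suppress=True)
for n in ['top','side']:
    p=cam(n);cv2.imwrite(f'pics/{n}0.png',p['image']);print(n,p['C'])
    for t in ['rung_center','flap','flap_tip','gateway','end_stop','lane','jar','offcut','wrench']:
        try:
            print(t,[(np.round(d['pixel']).tolist(),round(d['p'],2),atz(p,d['pixel'],.058)) for d in ctrl.look_for(p,t)])
        except Exception as e: print(t,e)
E
```

```text
top [ 0.463  -0.0555  1.083 ]
rung_center [([195.0, 312.0], 0.84, array([0.3254, 0.2173, 0.058 ])), ([149.0, 218.0], 0.79, array([0.5294, 0.3309, 0.058 ])), ([231.0, 235.0], 0.68, array([0.4974, 0.1431, 0.058 ]))]
flap [([292.0, 222.0], 0.29, array([0.5291, 0.0101, 0.058 ]))]
flap_tip [([283.0, 227.0], 0.65, array([0.5176, 0.0287, 0.058 ]))]
gateway [([293.0, 225.0], 0.94, array([0.5228, 0.0059, 0.058 ]))]
end_stop [([293.0, 222.0], 0.97, array([0.5287, 0.0066, 0.058 ]))]
lane [([291.0, 223.0], 0.84, array([0.5277, 0.0114, 0.058 ]))]
jar [([354.0, 126.0], 0.87, array([ 0.7496, -0.1251,  0.058 ])), ([286.0, 227.0], 0.48, array([0.5184, 0.0226, 0.058 ]))]
offcut [([228.0, 127.0], 0.73, array([0.7424, 0.1632, 0.058 ]))]
wrench [([465.0, 194.0], 0.69, array([ 0.5999, -0.3783,  0.058 ]))]
side [ 0.2963 -0.7037  0.5315]
rung_center [([209.0, 178.0], 0.81, array([0.3162, 0.1672, 0.058 ]))]
flap [([302.0, 188.0], 0.73, array([0.525 , 0.0432, 0.058 ]))]
flap_tip [([304.0, 188.0], 0.52, array([0.5294, 0.0412, 0.058 ]))]
gateway [([317.0, 223.0], 0.77, array([ 0.5123, -0.1034,  0.058 ]))]
end_stop [([316.0, 222.0], 0.6, array([ 0.5105, -0.0968,  0.058 ]))]
lane [([318.0, 222.0], 0.76, array([ 0.5154, -0.1003,  0.058 ]))]
jar [([418.0, 215.0], 0.97, array([ 0.7327, -0.1459,  0.058 ]))]
offcut [([301.0, 189.0], 0.7, array([0.5204, 0.0407, 0.058 ])), ([365.0, 170.0], 0.62, array([0.7096, 0.0779, 0.058 ]))]
wrench [([419.0, 344.0], 0.66, array([ 0.5551, -0.4305,  0.058 ]))]
```

View pics/top0.png

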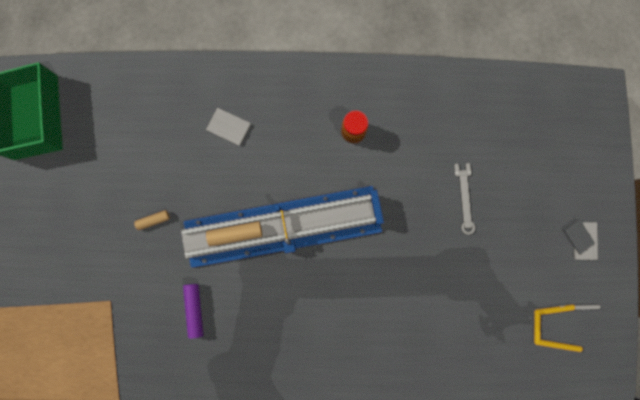

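View pics/side0.png

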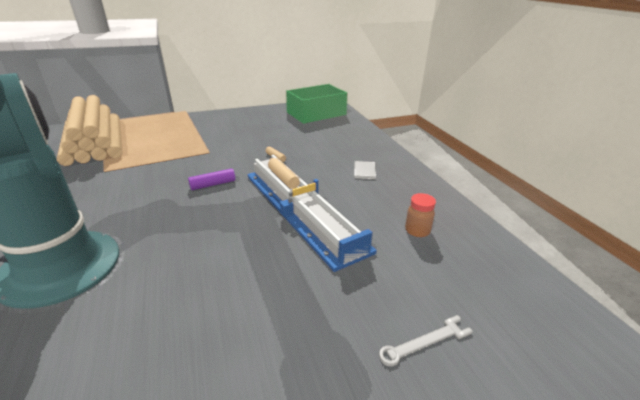

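Candidates for the rung, in top view: purple cylinder (195,312), short loose wooden dowel (149,218), and the larger wooden cylinder in the lane (234,235). There is also a dowel stack at (90,130) in the side view. By the description it is the one in the lane. The flap is at (285,225), the end stop at (378,205) and the feed goes to the right in the image (−y). I'll check this with one crop and measure from both views.

Run:
```python
from h import *
np.set_printoptions(precision=4,suppress=True)
P={n:cam(n) for n in['top','side']}
p=P['top'];cv2.imwrite('pics/crop.png',cv2.resize(p['image'][175:280,165:400],None,fx=3.4,fy=3.4,interpolation=cv2.INTER_CUBIC))
p=P['side'];cv2.imwrite('pics/crops.png',cv2.resize(p['image'][140:275,235:385],None,fx=4.4,fy=4.4,interpolation=cv2.INTER_CUBIC))
cs=[]
for n in P:
  for d in ctrl.outline_of(P[n],'rung_center'):
    m=np.argwhere(d['pixels'])[:,::-1].astype(float);c=m.mean(0)
    u,s,v=np.linalg.svd(m-c,full_matrices=False);t=(m-c)@v[0]
    print(n,d['p'],c,len(m),c+v[0]*t.min(),c+v[0]*t.max(),[atz(P[n],c+v[0]*q,.058) for q in(t.min(),t.max())])
  for d in ctrl.outline_of(P[n],'lane')[:1]:
    m=np.argwhere(d['pixels'])[:,::-1].astype(np.float32);r=cv2.boxPoints(cv2.minAreaRect(m));print('lane',n,r.tolist(),[atz(P[n],q,.0)[:2] for q in r])
```

```text
top 0.89 [192.6007 310.3243] 814 [190.1164 283.4349] [195.1563 337.9856] [array([0.3882, 0.2302, 0.058 ]), array([0.2696, 0.2147, 0.058 ])]
top 0.72 [150.7607 220.0153] 326 [167.7925 214.3735] [134.4735 225.4105] [array([0.5394, 0.2886, 0.058 ]), array([0.5124, 0.3646, 0.058 ])]
top 0.69 [233.5928 233.6627] 830 [261.1062 228.8695] [206.2485 238.4263] [array([0.5127, 0.077 , 0.058 ]), array([0.4883, 0.1983, 0.058 ])]
lane top [[178.4037628173828, 221.48678588867188], [376.2604064941406, 184.388671875], [385.577392578125, 234.07925415039062], [187.72073364257812, 271.1773681640625]] [array([0.5276, 0.2814]), array([ 0.6266, -0.1828]), array([ 0.51  , -0.2058]), array([0.4122, 0.2533])]
side 0.91 [283.6634 173.0274] 511 [269.8782 160.1301] [297.247 185.736] [array([0.4845, 0.2141, 0.058 ]), array([0.5164, 0.0583, 0.058 ])]
side 0.67 [211.1392 178.8384] 625 [234.7735 173.9133] [188.3316 183.5912] [array([0.3807, 0.1658, 0.058 ]), array([0.2653, 0.152 , 0.058 ])]
side 0.42 [276.8376 154.3675] 117 [267.7016 148.8404] [285.3075 159.4917] [array([0.4952, 0.2868, 0.058 ]), array([0.526 , 0.2048, 0.058 ])]
lane side [[238.50003051757812, 176.50001525878906], [277.5000305175781, 137.50001525878906], [384.5000305175781, 244.50001525878906], [345.5000305175781, 283.5]] [array([0.3987, 0.2538]), array([0.5727, 0.4874]), array([ 0.6534, -0.1517]), array([ 0.5255, -0.2325])]
```

View pics/crop.png

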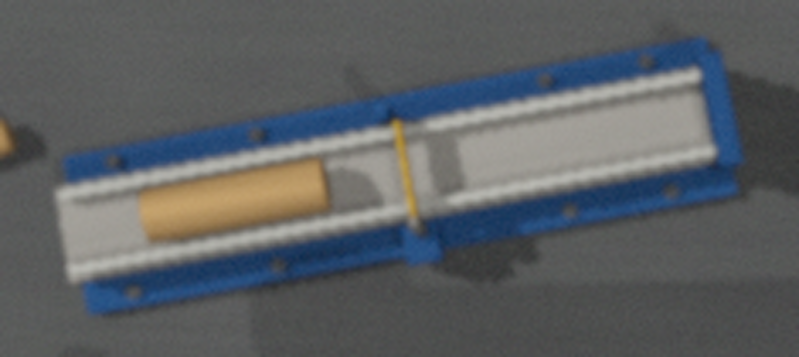

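View pics/crops.png

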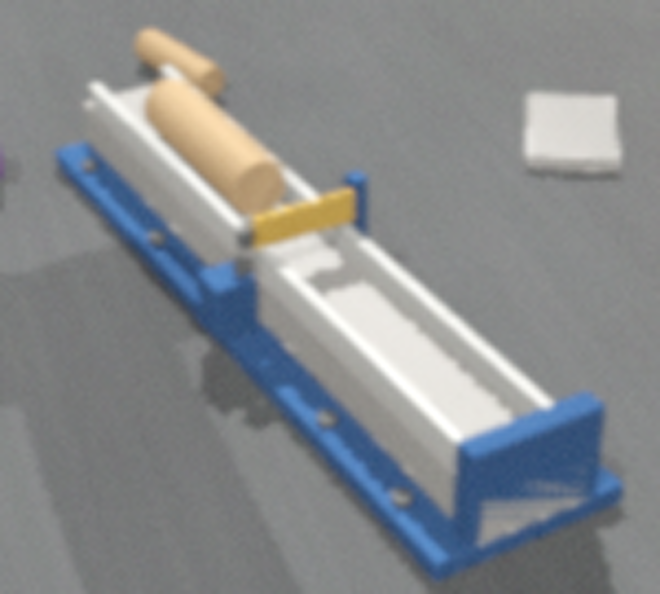

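The crops confirm it. The long wooden rung lies in the lane, at top-crop (145–325,200). The yellow flap is at crop x≈405 and the end stop at x≈710. The rail tops run (60,192)→(700,75) and (75,275)→(713,153).

Run:
```python
from h import *
np.set_printoptions(precision=4,suppress=True)
p=cam('top');s=cam('side')
f=lambda x,y:(x/3.4+165-.35,y/3.4+175-.35)
g=lambda x,y:(x/4.4+235-.4,y/4.4+140-.4)
X=tri([(p,(233.6,233.7)),(s,(283.7,173.0))]);print('rung ctr tri',X)
r=[atz(p,f(*q),.054)[:2] for q in[(60,192),(700,75),(75,275),(713,153)]];print('rails',r)
d=(r[1]-r[0])+(r[3]-r[2]);d/=np.linalg.norm(d);n=np.array([-d[1],d[0]])
print('dir',d,'yaw',np.degrees(np.arctan2(d[1],d[0])),'gap',(r[0]-r[2])@n)
es=atz(p,f(707,117),.054)[:2];st=atz(p,f(68,234),.054)[:2];print('len',(es-st)@d,'flap',tri([(p,f(397,121)),(s,g(355,192))]),tri([(p,f(414,224)),(s,g(247,236))]))
fl=atz(p,f(405,172),.066)[:2]
for nm,e in[('from stop',es-.2*d),('from start',st+.235*d),('flap',fl)]:
    o=e;print(nm,o)
o=(es-.2*d+st+.235*d+fl)/3
mid=(r[0]+r[1]+r[2]+r[3])/4; o=o+n*((mid-o)@n);print('origin',o)
for e in([.5127,.077],[.4883,.1983],X[:2]):print('rung local',(np.array(e)-o)@d,(np.array(e)-o)@n)
for q in(-.225,-.215,-.2,0,.06,.065):print(q,o+q*d)
t=ctrl.sense();print(t['eef_pos'],cv2.Rodrigues(np.array(t['eef_rot']))[0],t['clock'],t['width'],t['ft_force'])
```

```text
rung ctr tri [0.5019 0.1379 0.0544]
rails [array([0.5031, 0.2545]), array([ 0.5903, -0.1639]), array([0.4492, 0.2417]), array([ 0.5392, -0.173 ])]
dir [ 0.2081 -0.9781] yaw -77.98742133166888 gap 0.05536855339178855
len 0.42550123280966495 flap [0.5539 0.0321 0.0729] [0.4886 0.0197 0.0646]
from stop [0.5211 0.0268]
from start [0.5246 0.0179]
flap [0.5215 0.0265]
origin [0.5238 0.024 ]
rung local -0.05411854694006103 0.00017227547173689385
rung local -0.17784059617185616 0.0015523239800412023
rung local -0.11598419530225539 0.0022597749387994782
-0.225 [0.477  0.2441]
-0.215 [0.479  0.2343]
-0.2 [0.4822 0.2197]
0 [0.5238 0.024 ]
0.06 [ 0.5363 -0.0347]
0.065 [ 0.5373 -0.0395]
[ 0.167  -0.6282  0.2313] [[ 0.9664  0.2569 -0.    ]
 [ 0.2569 -0.9664 -0.    ]
 [-0.      0.     -1.    ]] 1.4 0.08536967716245665 [-0.2423  0.9974  0.0284]
```

{"fn": "apply_moves", "kwargs": {
  "commands": "1 0.666 0.856 0 0.95;1 0.666 0.856 0 0.95;1 0.666 0.856 0 0.95;1 0.666 0.856 0 0.95;1 0.666 0.856 0 0.95;1 0.666 0.856 0 0.95;1 0.666 0.856 0 0.95;1 0.666 0.856 0 0.95;1 0.666 0.856 0 0.95;1 0.666 0.856 0 0.95"
}}

```text
clock: 2.65
eef_pos: [0.502, -0.1963, 0.2316]
eef_rot: [-2.537, -1.853, -0.003]
ft_force: [-0.4, 0.4, -0.8]
width: -0.0001
grip_force: 0.0
```

{"fn": "apply_moves", "kwargs": {
  "commands": "1 -0.042 0.88 -0.06 0.5;1 -0.042 0.88 -0.06 0.5;1 -0.042 0.88 -0.06 0.5;1 -0.042 0.88 -0.06 0.5;1 -0.042 0.88 -0.06 0.5;1 -0.042 0.88 -0.06 0.5;1 -0.042 0.88 -0.06 0.5;1 -0.042 0.88 -0.06 0.5;1 -0.042 0.88 -0.06 0.5;1 -0.042 0.88 -0.06 0.5"
}}

```text
clock: 3.9
eef_pos: [0.4797, 0.2373, 0.2012]
eef_rot: [1.983, 2.435, -0.002]
ft_force: [0.0, -0.1, 0.3]
width: -0.0002
grip_force: 0.0
```

Run:
```python
from h import *
np.set_printoptions(precision=4,suppress=True)
t=ctrl.sense();print(t['eef_pos'],cv2.Rodrigues(np.array(t['eef_rot']))[0],t['q'])
p=cam('wrist');cv2.imwrite('pics/w1.png',p['image'])
o=np.array([.5215,.0265]);d=np.array([.2081,-.9781])
for d_ in ctrl.outline_of(p,'rung_center'):
    m=np.argwhere(d_['pixels'])[:,::-1].astype(np.float32);r=cv2.boxPoints(cv2.minAreaRect(m))
    print(d_['p'],d_['pixel'],r.tolist(),[atz(p,q,.058)[:2] for q in r],atz(p,m.mean(0),.07))
print('tcp px',proj(p,[*t['eef_pos'][:2],.04]))
```

```text
[0.4797 0.2373 0.2012] [[-0.2024  0.9793  0.0001]
 [ 0.9793  0.2024 -0.0014]
 [-0.0014 -0.0001 -1.    ]] [ 0.0324  0.4061 -0.687   1.8782  0.3109  0.9663 -0.5904]
0.71 [381.5, 89.6] [[366.8758544921875, 53.510353088378906], [390.5447998046875, 51.537940979003906], [397.15863037109375, 130.90347290039062], [373.48968505859375, 132.87588500976562]] [array([0.4943, 0.3692]), array([0.5146, 0.3751]), array([0.5403, 0.3096]), array([0.5182, 0.3032])] [0.5138 0.3401 0.07  ]
0.6 [318.1, 232.6] [[302.0, 219.0], [335.0, 219.0], [335.0, 325.0], [302.0, 325.0]] [array([0.4665, 0.2001]), array([0.5013, 0.2073]), array([0.5319, 0.0704]), array([0.4922, 0.0622])] [0.4869 0.1895 0.07  ]
tcp px [[321.0227 184.2592]]
```

View pics/w1.png

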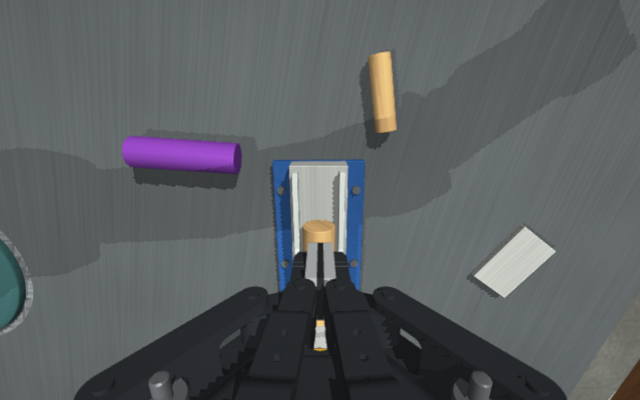

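The wrist view shows the lane straight down the picture: inside edges at columns 297 and 342, open end at row 162. The rung's rear face is at rows 219–245, so about 35 mm ahead of the TCP's floor point (321,184). The side gap is about 1.5 mm. I can go down.

{"fn": "apply_moves", "kwargs": {
  "commands": "1 -0.004 0 -0.1 0;1 -0.004 0 -0.2 0;1 -0.004 0 -0.28 0;1 -0.004 0 -0.3 0;1 -0.004 0 -0.3 0"
}}

```text
clock: 4.62
eef_pos: [0.4773, 0.2395, 0.0517]
eef_rot: [1.981, 2.439, 0.0]
ft_force: [0.0, 0.8, 0.5]
width: 0.0001
grip_force: 0.0
```

{"fn": "apply_moves", "kwargs": {
  "commands": "1 0.005 -0.0235 0 0;1 0.01 -0.047 0 0;1 0.015 -0.0705 0 0;1 0.02 -0.094 0 0;1 0.025 -0.1175 0 0;1 0.03 -0.141 0 0;1 0.035 -0.1645 0 0;1 0.04 -0.188 0 0;1 0.045 -0.2115 0 0;1 0.05 -0.235 0 0"
}}

```text
clock: 5.88
eef_pos: [0.5021, 0.1215, 0.0513]
eef_rot: [1.98, 2.439, -0.0]
ft_force: [-0.8, 1.9, 1.6]
width: 0.0001
grip_force: 1.0
```

Run:
```python
from h import *
np.set_printoptions(precision=4,suppress=True)
a=cam('side');b=cam('top')
print(ctrl.sense()['eef_pos'])
cv2.imwrite('pics/s2.png',np.hstack([cv2.resize(a['image'][130:280,230:390],(400,375)),cv2.resize(b['image'][160:285,170:400],(400,217*1)) if 0 else cv2.resize(b['image'][150:300,180:340],(400,375))]))
```

```text
[0.5022 0.1199 0.051 ]
```

View pics/s2.png

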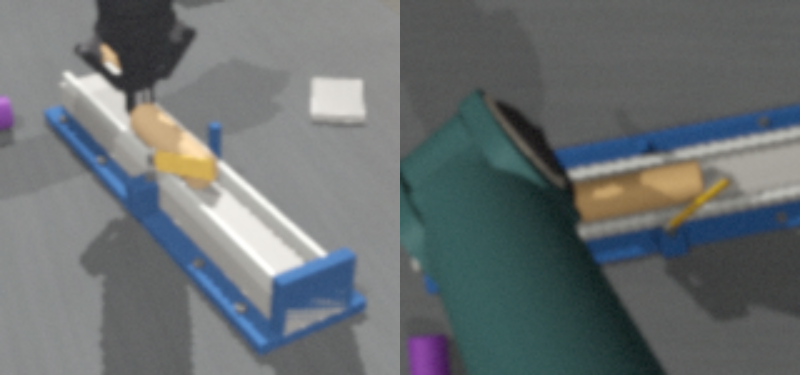

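The flap (crop 700,205) is opening on the rung's front end (700,180), and nothing is jammed. I'll back off a little, raise 5 mm for extra knuckle clearance, and push on.

{"fn": "apply_moves", "kwargs": {
  "commands": "1 -0.002 0.01 0 0;1 -0.002 0.01 0.01 0;1 0.005 -0.0235 0.01 0;1 0.01 -0.047 0.01 0;1 0.015 -0.0705 0.01 0;1 0.02 -0.094 0.01 0;1 0.025 -0.1175 0.01 0;1 0.03 -0.141 0.01 0;1 0.035 -0.1645 0.01 0;1 0.04 -0.188 0.01 0"
}}

```text
clock: 7.22
eef_pos: [0.522, 0.0275, 0.0563]
eef_rot: [-1.98, -2.439, 0.0]
ft_force: [-0.4, 1.5, 2.0]
width: -0.0001
grip_force: 0.9
```

{"fn": "apply_moves", "kwargs": {
  "commands": "1 0.005 -0.0235 0 0;1 0.01 -0.047 0 0;1 0.012 -0.058 0 0;1 0.012 -0.058 0 0"
}}

```text
clock: 7.72
eef_pos: [0.5279, -0.0017, 0.0561]
eef_rot: [1.981, 2.438, -0.001]
ft_force: [0.7, -0.2, -0.3]
width: 0.0001
grip_force: 0.0
```

Run:
```python
from h import *
np.set_printoptions(precision=4,suppress=True)
a=cam('side');b=cam('top')
e=np.array(ctrl.sense()['eef_pos']);o=np.array([.5215,.0265]);d=np.array([.2081,-.9781]);print(e,(e[:2]-o)@d)
for p in(a,b):
  for q in ctrl.outline_of(p,'rung_center'):
    m=np.argwhere(q['pixels'])[:,::-1].astype(float)
    L=np.array([(atz(p,x,.058)[:2]-o)@d for x in m]);print(q['p'],q['pixel'],L.min(),L.max())
cv2.imwrite('pics/s3.png',np.hstack([cv2.resize(a['image'][130:280,230:390],(400,375)),cv2.resize(b['image'][150:300,240:400],(400,375))]))
```

```text
[ 0.5277 -0.0009  0.0562] 0.028112938081184233
0.87 [211.9, 178.6] -0.20936030678380277 -0.1345643834075163
0.67 [276.2, 152.8] -0.26483416362210177 -0.16708520096919213
0.92 [192.1, 310.6] -0.25137196363981223 -0.20939706789382112
0.8 [338.6, 217.5] 0.08645947676424713 0.1629025259424929
0.54 [149.4, 221.7] -0.33095947029301626 -0.25431264137429893
```

View pics/s3.png

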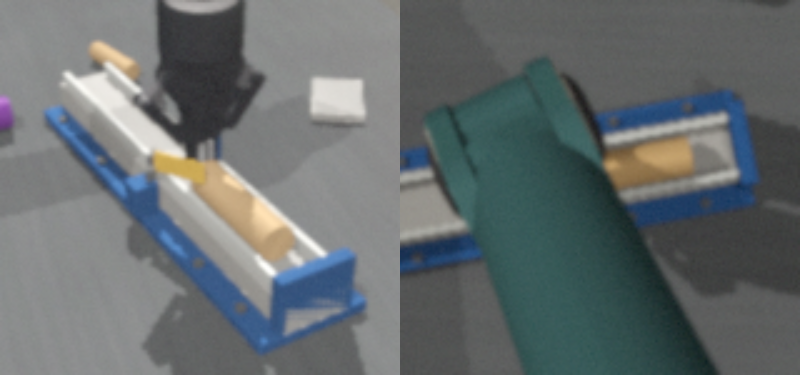

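The rung's front end is at local ≈0.163 and its rear at ≈0.043; the flap is held open by the fingers. I'll push about 34 mm further, just short of the stop.

{"fn": "apply_moves", "kwargs": {
  "commands": "1 0.005 -0.0235 0 0;1 0.01 -0.047 0 0;1 0.0135 -0.064 0 0;1 0.0145 -0.068 0 0;1 0.0145 -0.068 0 0"
}}

```text
clock: 8.55
eef_pos: [0.5352, -0.0352, 0.0562]
eef_rot: [1.98, 2.439, -0.001]
ft_force: [0.8, 0.5, -0.2]
width: -0.0001
grip_force: 0.1
```

Run:
```python
from h import *
np.set_printoptions(precision=4,suppress=True)
b=cam('top')
s=ctrl.sense();e=np.array(s['eef_pos']);o=np.array([.5215,.0265]);d=np.array([.2081,-.9781]);print(e,(e[:2]-o)@d,s['ft_force'])
for q in ctrl.outline_of(b,'rung_center'):
    m=np.argwhere(q['pixels'])[:,::-1].astype(float)
    L=np.array([(atz(b,x,.058)[:2]-o)@d for x in m]);print(q['p'],q['pixel'],L.min(),L.max())
```

```text
[ 0.5351 -0.035   0.0562] 0.06301650350887296 [-0.0562 -0.6588 -0.519 ]
0.85 [194.0, 313.6] -0.2529179525082192 -0.20976810304584087
0.74 [360.4, 212.1] 0.13984783457730504 0.19738751362400636
```

{"fn": "apply_moves", "kwargs": {
  "commands": "1 -0.001 0.005 0 0;1 -0.001 0.005 0.05 0;1 -0.001 0.005 0.15 0;1 -0.001 0.005 0.27 0;1 -0.15 0.005 0.4 0;1 -0.2 -0.3 0.4 0;1 -0.2 -0.6 0.4 0;1 -0.2 -0.6 0.4 0;1 -0.2 -0.6 0.4 0;1 -0.2 -0.6 0.4 0"
}}

```text
clock: 9.9
eef_pos: [0.4346, -0.3364, 0.2566]
eef_rot: [1.979, 2.439, -0.001]
ft_force: [1.2, -0.1, -0.4]
width: 0.0002
grip_force: 0.0
```

Run:
```python
from h import *
np.set_printoptions(precision=4,suppress=True)
a=cam('side');b=cam('top')
s=ctrl.sense();o=np.array([.5215,.0265]);d=np.array([.2081,-.9781]);print(s['eef_pos'],s['ft_force'],s['clock'])
for q in ctrl.outline_of(b,'rung_center'):
    m=np.argwhere(q['pixels'])[:,::-1].astype(float)
    L=np.array([(atz(b,x,.058)[:2]-o)@d for x in m]);print(q['p'],q['pixel'],L.min(),L.max())
for t in('jar','offcut','wrench'):print(t,[x['pixel'] for x in ctrl.look_for(b,t)])
cv2.imwrite('pics/s4.png',np.hstack([cv2.resize(a['image'][130:280,230:390],(400,375)),cv2.resize(b['image'][150:300,240:400],(400,375))]))
```

```text
[ 0.4325 -0.342   0.2559] [-0.2093 -0.5894 -0.7622] 10.0
0.78 [343.7, 216.0] 0.0764250719368305 0.19738751362400636
0.76 [150.4, 221.3] -0.33194095734756124 -0.25011540315619163
0.64 [192.8, 311.2] -0.2529179525082192 -0.20902635934320782
jar [[353.1, 127.6], [343.1, 218.0]]
offcut [[229.1, 123.7]]
wrench [[467.1, 198.8], [283.7, 225.8]]
```

View pics/s4.png

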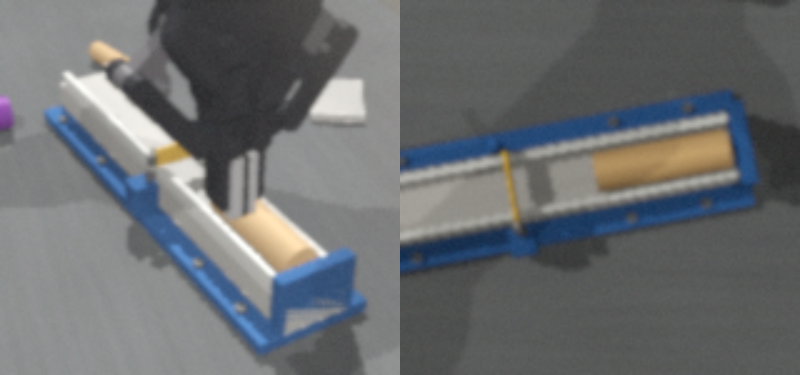

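The flap is shut across the lane (crop 510,190), as at the start. The rung lies past it (595–735,160) with its rear end at local 0.076. The bystanders have not moved and the arm is clear and still.

{"fn": "apply_moves", "kwargs": {
  "commands": "1 0 0 0 0;1 0 0 0 0;1 0 0 0 0;1 0 0 0 0"
}}

```text
clock: 10.7
eef_pos: [0.4352, -0.3345, 0.2563]
eef_rot: [1.979, 2.44, -0.0]
ft_force: [-0.9, 0.0, -0.8]
width: -0.0001
grip_force: 0.0
```

```bash
python3 -c "
from plant import ctrl
print(ctrl.close_job())"
```

```text
the job is handed in; nothing more can be done
None
```

The job is handed in: the rung was pushed through the flap to about 3 mm short of the end stop, its rear end about 76 mm past the flap line (65 mm needed), the flap is shut behind it, and the jar, offcut and wrench were left untouched, at about 11 s of the 38 s allowed.

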